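# Find the tip box that is not caught and hold its lid up

## Task

Two of the three pipette-tip boxes in the steel carrier are still caught shut and sterile; the third, the one in use, is only closed, not caught. Tap each of the three lids in turn, working along the row from the robot's left to its right, to feel which lid is loose, then lift that lid by its thumb tab to about 50 degrees and finish while still holding it there, like a roof over the tips, so that a colleague with both hands full can reach in. Leave the caught lids shut and do not disturb the dish, the jar or the tube rack.

Things in the scene. Friction and masses are not known exactly. Their poses are not given: they have to be found in the camera images.
- carrier: Fixed steel carrier 130 x 490 mm, rim 14 mm high; three like tip boxes stand fast in it, 155 mm apart. Origin under its centre on the bench; y along the row to the robot's left, x across it away from the robot, z up. Box: 82 (x) x 118 (y) mm, top 77 mm over the bench, white base, grey hollow lid 24 mm high, thumb tab on the side away from the robot, hinge along y on the side nearest it.
- lid_left (a point): Centre of the flat top (82 x 118 mm) of the shut lid at the left place, as the robot sees the row (left is +y). A caught lid does not give. The loose lid rests on a soft seal: pressed 20 mm from the centre on the tab side it gives about 3 mm per newton, stops about 5 mm down and springs back. The point belongs to the carrier and does not follow the lid.
- lid_middle (a point): Centre of the flat top (82 x 118 mm) of the shut lid at the middle place, as the robot sees the row (left is +y). A caught lid does not give. The loose lid rests on a soft seal: pressed 20 mm from the centre on the tab side it gives about 3 mm per newton, stops about 5 mm down and springs back. The point belongs to the carrier and does not follow the lid.
- lid_right (a point): Centre of the flat top (82 x 118 mm) of the shut lid at the right place, as the robot sees the row (left is +y). A caught lid does not give. The loose lid rests on a soft seal: pressed 20 mm from the centre on the tab side it gives about 3 mm per newton, stops about 5 mm down and springs back. The point belongs to the carrier and does not follow the lid.
- tab_left (a point): Centre of the thumb tab of the shut lid at the left place: a tongue sticking out 20 mm from the lid's wall along the carrier's x, 36 mm wide (y), 7 mm thick, 56.5 mm over the bench, free on all other sides. Can be gripped from above across its 36 mm; it turns between the fingers as the lid rises. The lid's wall rises 20 mm above it. Point of the carrier.
- tab_middle (a point): Centre of the thumb tab of the shut lid at the middle place: a tongue sticking out 20 mm from the lid's wall along the carrier's x, 36 mm wide (y), 7 mm thick, 56.5 mm over the bench, free on all other sides. Can be gripped from above across its 36 mm; it turns between the fingers as the lid rises. The lid's wall rises 20 mm above it. Point of the carrier.
- tab_right (a point): Centre of the thumb tab of the shut lid at the right place: a tongue sticking out 20 mm from the lid's wall along the carrier's x, 36 mm wide (y), 7 mm thick, 56.5 mm over the bench, free on all other sides. Can be gripped from above across its 36 mm; it turns between the fingers as the lid rises. The lid's wall rises 20 mm above it. Point of the carrier.
- hinge_left (a point): Middle of the hinge line (along the carrier's y) of the box at the left place, 50 mm over the bench. The shut tab's centre lies 92 mm from it along the carrier's x and 6.5 mm higher.
- hinge_middle (a point): Middle of the hinge line (along the carrier's y) of the box at the middle place, 50 mm over the bench. The shut tab's centre lies 92 mm from it along the carrier's x and 6.5 mm higher.
- hinge_right (a point): Middle of the hinge line (along the carrier's y) of the box at the right place, 50 mm over the bench. The shut tab's centre lies 92 mm from it along the carrier's x and 6.5 mm higher.
- lid_p (a joint): Opening of one of the three lids, rad: 0 shut, growing as the tab rises, 1.57 at right angles, stop at 1.9. Which place in the row this lid has differs from run to run. The loose lid (about 45 g) swings freely and falls shut if let go below 1.2; a caught lid needs about 14 N at its tab to open. Does not show the give of the seal.
- lid_q (a joint): Opening of one of the three lids, rad: 0 shut, growing as the tab rises, 1.57 at right angles, stop at 1.9. Which place in the row this lid has differs from run to run. The loose lid (about 45 g) swings freely and falls shut if let go below 1.2; a caught lid needs about 14 N at its tab to open. Does not show the give of the seal.
- lid_r (a joint): Opening of one of the three lids, rad: 0 shut, growing as the tab rises, 1.57 at right angles, stop at 1.9. Which place in the row this lid has differs from run to run. The loose lid (about 45 g) swings freely and falls shut if let go below 1.2; a caught lid needs about 14 N at its tab to open. Does not show the give of the seal.
- dish: Bystander: closed culture dish, 90 mm across, 16 mm high, lying on the bench beyond the carrier. Origin under its centre.
- jar: Bystander: wide-mouth jar with white screw cap, 84 mm across, 135 mm high, on the robot's right. Origin under its centre.
- tube_rack: Bystander: white rack 200 x 75 mm, with plugged glass tubes up to 122 mm high, on the robot's left. Origin under its centre; its length is its x axis.

How it is judged:
By the outcome, as a careful person would: the job done as asked, in the order asked, and still so for the second after the job is handed in, while the arm keeps its last pose, push and grip.
It also fails if it takes over 50 s, if anything falls off the work surface, if the arm or the gripper's body presses on something with over 40 N, if the wrist force passes 120 N, or if a joint passes its speed limit or range.

## Robot

A 7-joint arm with a two-finger parallel gripper is mounted at the origin on the work surface. World frame = base frame: x ahead of the robot, y to its left, z up, the work surface at z = 0. Lengths are in mm, angles in rad, forces in N, time in s.
With the tool pointing down it reaches from about 400 to 875 mm from the base axis. Payload 4.4 kg.
Tool frame: the origin (TCP) lies on the centre line of the jaws, within the pads' length; the fingertips stand ctrl.nose_length ahead of it and the grasp point (between the pads) lies 6 mm ahead of it (ctrl.nose_length is the distance from the TCP to the fingertips, in mm); z points along the fingers, y is the direction in which the jaws open and shut (so a half turn about z gives the same grasp; the last joint's range is limited). The gripper opens to 85 mm and grips with 20 to 120 N. Pads are 22 mm wide; open, the fingers measure 114 mm over their backs; the gripper's body (76 mm by 85 mm) begins 54 mm behind the grasp point. The pads swing forward as they close: fully open they stand 13 mm farther back than shut.
Start: joints at [-1.368, 0.628, 0.038, 1.517, -0.027, 0.996, -0.02], TCP at [172.6, 626.679, 256.313] pointing down, gripper open.
Joint ranges: [-3.06, 3.06], [-0.37, 2.12], [-1.25, 1.32], [0.18, 2.47], [-1.1, 4.24], [0.23, 1.98], [-2.94, 2.94]. Speed limits (rad/s): [2.57, 2.57, 3.14, 3.14, 3.14, 3.14, 3.14].

## Interface

Orientations are given as [roll, pitch, yaw] about the fixed x, y, z axes, in that order (R = Rz(yaw) Ry(pitch) Rx(roll)).
In Python, from cell import ctrl, vision gives the robot as it stands. The module is installed in compiled form; this text tells all that it offers.
- The arm moves only by the shell command python3 -m inch 'ROWS'. ROWS is a JSON object of lists of equal length, an entry for each row: "travel": the shift along the tool's x, y, z in cm, a list of three; "twist": the turn about the tool's z in degrees; "fingers": the finger opening in cm, from 0 to 8.54. A call has exactly 10 rows; each row is the pose to reach, as a shift and turn from the pose commanded when the call began, along the tool's axes at that moment; what a row does not reach only later rows make up. A row lasts 1/12 s, in which the tool goes at most 41.7 mm and 7.16 degrees, less where a joint would pass 70% of its speed; a pose out of reach is approached as far as the arm can. A call with a gripper value outside its range is refused whole. The fingers move at their own pace and stop on an object; the grip force is fixed at half the most. Time passes only in rows, so rows that repeat a pose let the fingers close, or fill a call up. It gives the time, the measured TCP pose, the force and the opening at its end, in the units of the state.
- ctrl.read_state(): the state, without advancing time (a new reading comes with each control period).
- vision.get_image(name): name is "scene" or "top"; returns a dict with "frame" (420x560x3 uint8, red, green, blue), "fx", "fy", "cx", "cy" (pixels), "position" and "orientation" of the camera in the world. Camera axes: x right, y down, z forward; pixel columns grow to the right and rows downward; lengths in mm; the calibration is good to about 2 mm. A picture is of the moment at which its call begins. There is no depth.
- ctrl.finish_job(): hands the job in, once; it reports no verdict.
The state is a dict: "clock": time; "qpos": joint angles; "qd": joint speeds; "tau": joint torques, N m; "eef_pos": TCP position; "tool_rot": TCP orientation; "force": force on the tool from outside, world axes, zero at the start; "torque": the same for the moment, N m; "width": finger opening in mm.
Only numpy, scipy, OpenCV 4.12 (cv2) and the standard library are available. Lean on these libraries where they do the work, as an engineer would, in place of code of your own. Each camera call takes 0.05 s, during which the arm holds its last target.

## Working session

There is one attempt and no reset: what is moved stays moved. The work goes in short steps, Python scripts to look and compute and a shell command to move; the robot and the scene stay as the last step left them, time stands still between calls to the robot, and variables do not carry over. Pictures are saved under pics/ and viewed, and the job is handed in when it is done.

```bash
mkdir -p pics; ls; python3 - <<'E'
from cell import ctrl, vision
import cv2
s=ctrl.read_state(); print(s, ctrl.nose_length)
for n in("scene","top"):
    d=vision.get_image(n); cv2.imwrite(f"pics/{n}0.png",d["frame"][:,:,::-1]); print(n,{k:v for k,v in d.items() if k!="frame"})
E
```

```text
pics
{'clock': 0.0, 'qpos': array([-1.36782652,  0.62937296,  0.03845775,  1.5183491 , -0.02703549,
        0.99629618, -0.01999498]), 'qd': array([-3.04420701e-04,  1.03199889e-06, -3.14525027e-04,  2.58232258e-04,
       -2.76335533e-04,  4.12373382e-04, -2.15259823e-04]), 'tau': array([ 3.54092244e-04, -5.63406444e+01,  1.22653261e+00, -1.93442005e+01,
        1.11545407e-02,  1.05724524e-02, -6.42341988e-06]), 'eef_pos': array([172.42403986, 626.12320382, 255.37797852]), 'tool_rot': array([-3.13968530e+00,  5.73259198e-06,  2.87279621e+00]), 'force': array([-0.05766003, -0.84908532, -0.25385777]), 'torque': array([ 0.01481264,  0.01460004, -0.0189083 ]), 'width': 85.3456850735563} 25.0
scene {'fx': 494.61339773264194, 'fy': 494.61339773264194, 'cx': 287.5138007041331, 'cy': 213.99902765523277, 'position': array([1536.99944384, -430.30499729,  768.6283689 ]), 'orientation': array([-2.15896845, -0.0061783 ,  1.11689301])}
top {'fx': 513.2635224324082, 'fy': 513.2635224324082, 'cx': 274.8867984304973, 'cy': 200.944799194215, 'position': array([ 443.62216053,   10.52302811, 1486.47469172]), 'orientation': array([-3.02522929, -0.00495515, -1.58109281])}
```

View pics/scene0.png

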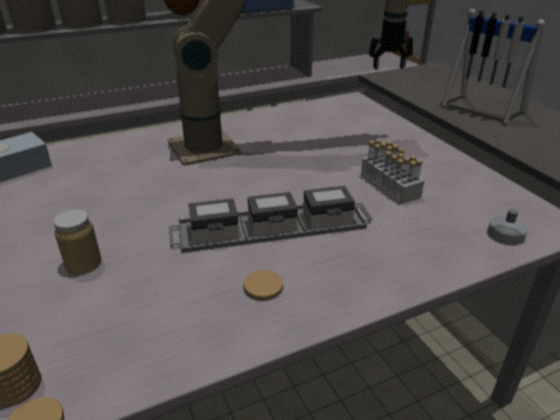

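View pics/top0.png

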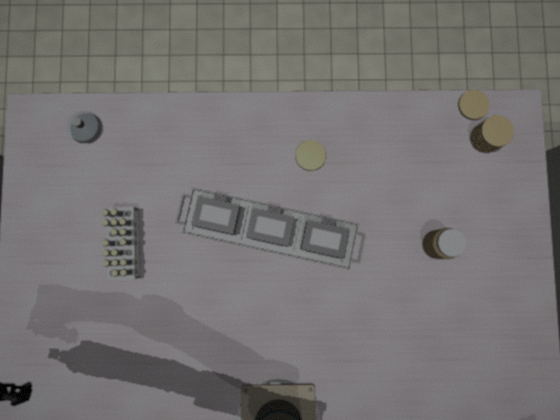

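```bash
python3 - <<'E'
import cv2
a=cv2.imread("pics/top0.png")[175:280,165:375]; b=cv2.imread("pics/scene0.png")[170:260,160:380]
for n,i in(("topz",a),("scz",b)): cv2.imwrite(f"pics/{n}.png",cv2.convertScaleAbs(cv2.resize(i,None,fx=3.6,fy=3.6,interpolation=cv2.INTER_CUBIC),alpha=1.4))
E
```

```text
(no output)
```

View pics/topz.png

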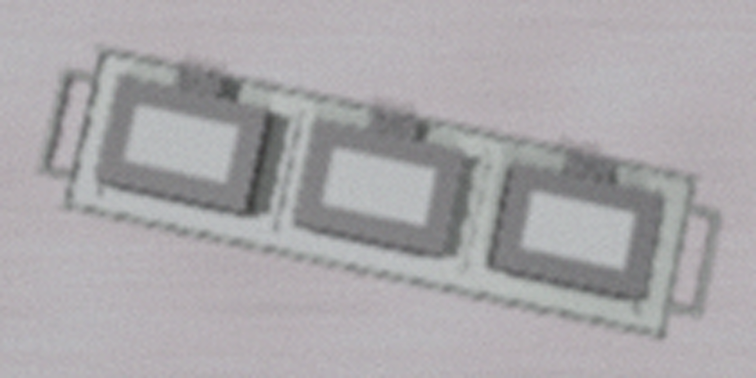

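View pics/scz.png

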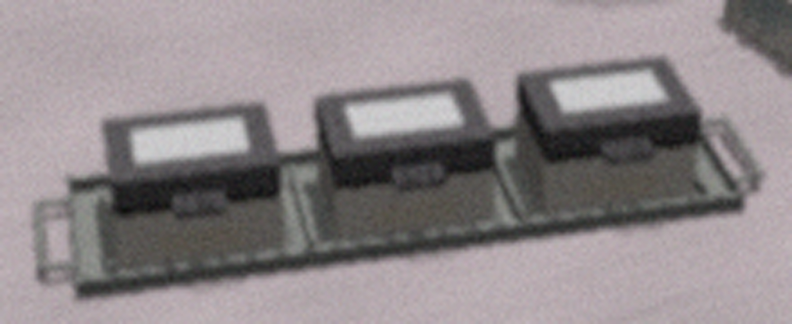

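```bash
cat > h.py <<'E'
import numpy as np, cv2
from scipy.spatial.transform import Rotation as R
from cell import ctrl, vision
def Rm(o): return R.from_euler('xyz',o).as_matrix()
def ray(d,u,v): return Rm(d["orientation"])@np.array([(u-d["cx"])/d["fx"],(v-d["cy"])/d["fy"],1.])
def onplane(d,u,v,z):
    r=ray(d,u,v); p=np.array(d["position"]); return p+r*(z-p[2])/r[2]
def proj(d,P):
    c=Rm(d["orientation"]).T@(np.array(P)-d["position"]); return np.array([d["cx"]+d["fx"]*c[0]/c[2],d["cy"]+d["fy"]*c[1]/c[2]])
def tri(d1,p1,d2,p2):
    a,b=np.array(d1["position"]),np.array(d2["position"]); r,s=ray(d1,*p1),ray(d2,*p2)
    t=np.linalg.lstsq(np.c_[r,-s],b-a,rcond=None)[0]; x,y=a+r*t[0],b+s*t[1]; return (x+y)/2,np.linalg.norm(x-y)
def labels(d,box,thr):
    x0,y0,x1,y1=box; g=cv2.cvtColor(d["frame"],cv2.COLOR_RGB2GRAY)[y0:y1,x0:x1]
    g=cv2.GaussianBlur(cv2.resize(g,None,fx=4,fy=4,interpolation=cv2.INTER_CUBIC),(5,5),0)
    n,l,st,c=cv2.connectedComponentsWithStats((g>thr).astype(np.uint8))
    return sorted([((cc[0]+.5)/4-.5+x0,(cc[1]+.5)/4-.5+y0,s[4]/16,s[2]/4,s[3]/4) for s,cc in zip(st[1:],c[1:]) if 150<s[4]/16<900])
E
python3 - <<'E'
from h import *
t=vision.get_image("top");s=vision.get_image("scene")
for thr in(115,125,135):
  L=labels(t,(180,185,365,270),thr);S=labels(s,(185,180,360,230),thr); print(thr);print(np.round(L,1));print(np.round(S,1))
  if len(L)==3:print(np.round([onplane(t,a[0],a[1],77) for a in L],1).tolist())
  if len(S)==3:print(np.round([onplane(s,a[0],a[1],77) for a in S[::-1]],1).tolist())
  if len(L)==3 and len(S)==3: print([(np.round(x,1),round(e,1)) for x,e in (tri(t,a[:2],s,b[:2]) for a,b in zip(L,S[::-1]))])
E
```

```text
115
[[214.9 214.4 453.8  31.   21. ]
 [269.8 226.4 458.6  31.   21. ]
 [325.1 238.5 452.9  30.8  21. ]
 [359.2 261.9 160.2  15.8  29.5]]
[[212.1 208.6 272.4  32.   11.8]
 [271.6 201.6 254.9  31.8  11.5]
 [328.3 194.9 238.   31.   11. ]]
[[571.0, 167.4, 77.0], [536.2, 16.4, 77.0], [501.4, -135.0, 77.0]]
125
[[214.9 214.4 399.6  29.5  19.8]
 [269.8 226.4 404.8  29.5  20. ]
 [325.1 238.5 402.6  29.8  19.8]]
[[212.1 208.6 243.6  31.2  10.8]
 [269.2 185.8 238.1  31.2  13.8]
 [271.6 201.5 226.5  31.   10.5]
 [328.3 194.9 211.8  30.2  10. ]]
[[572.6, 167.4, 77.0], [537.9, 16.5, 77.0], [503.2, -134.8, 77.0]]
135
[]
[[212.1 208.6 204.1  30.2   9.8]
 [271.6 201.6 188.9  30.    9.5]
 [328.3 194.9 176.2  29.    9. ]]
[[571.0, 167.2, 77.0], [536.1, 16.5, 77.0], [501.3, -134.9, 77.0]]
```

```bash
cat >> h.py <<'E'
LID=np.array([[571.5,167.4,77],[537,16.5,77],[502.3,-134.9,77]])
d=LID[0]-LID[2]; YAW=-np.arctan2(d[0],d[1]); CX=np.array([np.cos(YAW),np.sin(YAW),0]); CY=np.array([-np.sin(YAW),np.cos(YAW),0])
def shift(p0,yaw,p1): return (Rm([np.pi,0,yaw]).T@(np.array(p1)-p0))/10
E
python3 - <<'E'
from h import *
print(YAW,np.degrees(np.pi+YAW-2.8728),CX)
p0=np.array([172.6,626.679,256.313])
print(np.round(shift(p0,2.8728,LID[0]+20*CX+[0,0,25+23]),2))
im={n:cv2.imread(f"pics/{n}0.png") for n in("top","scene")}
t=vision.get_image("top");s=vision.get_image("scene")
for d,n in((t,"top"),(s,"scene")):
  f=cv2.resize(d["frame"][:,:,::-1],None,fx=4,fy=4)
  for L in LID:
    pts=[L+a*CX+b*CY for a,b in((41,59),(41,-59),(-41,-59),(-41,59))]
    tb=[L+a*CX+b*CY+[0,0,-20.5] for a,b in((41,18),(61,18),(61,-18),(41,-18))]
    for q in(pts,tb): cv2.polylines(f,[np.int32([(proj(d,x)+.5)*4-.5 for x in q])],True,(0,0,255),1)
  f=f[700:1100,680:1480] if n=="top" else f[700:1020,680:1480]
  cv2.imwrite(f"pics/{n}chk.png",f)
E
```

```text
-0.22503449943147819 2.507157552554281 [ 0.97478641 -0.22313999  0.        ]
[-52.65 -33.6   13.13]
```

View pics/topchk.png

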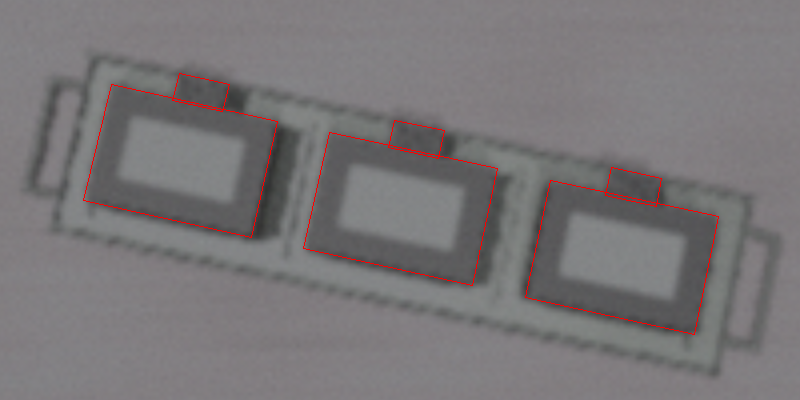

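View pics/scenechk.png

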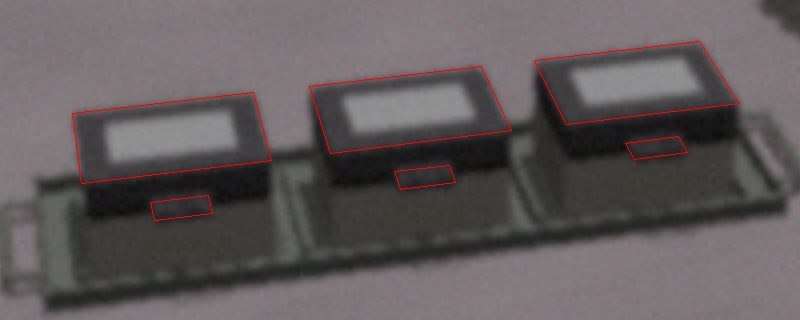

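```bash
python3 -m inch '{"travel":[[-2,-1,0],[-6,-4,0],[-10,-6.4,0],[-13.5,-8.6,0],[-17,-10.9,0],[-20.5,-13.1,0],[-24,-15.3,0],[-27.5,-17.6,0],[-30,-19.2,0],[-31,-19.8,0]],"twist":[0,0,0,0,0,0,0,0,0,0],"fingers":[0,0,0,0,0,0,0,0,0,0]}'
```

```text
clock: 1.13
eef_pos: [424.1, 346.6, 256.6]
tool_rot: [-3.139, 0.004, 2.864]
force: [-0.0, -0.3, 0.1]
width: 0.1
```

```bash
python3 -m inch '{"travel":[[-2,-1.3,0],[-5.5,-3.5,1],[-9,-5.7,2],[-12.5,-8,4],[-16,-10.2,6],[-19,-12.1,8],[-21,-13.4,9],[-21.65,-13.8,10],[-21.65,-13.8,10],[-21.65,-13.8,10]],"twist":[0,0,-1,-2,-2.5,-2.5,-2.5,-2.5,-2.5,-2.5],"fingers":[0,0,0,0,0,0,0,0,0,0]}'; python3 - <<'E'
from h import *
s=ctrl.read_state(); print(s["eef_pos"],s["tool_rot"],s["force"],LID[0]+20*CX)
E
```

```text
clock: 1.97
eef_pos: [590.2, 163.3, 155.8]
tool_rot: [-3.142, -0.002, 2.916]
force: [0.3, 0.4, 0.8]
width: -0.2
[590.22848294 163.34675169 155.76256845] [-3.14157301e+00 -2.01108675e-03  2.91588098e+00] [0.32771159 0.38408208 0.82811575] [590.99572819 162.93720016  77.        ]
```

```bash
python3 -m inch '{"travel":[[0,0,1.5],[0,0,3.2],[0,0,4.4],[0,0,4.9],[0,0,5.1],[0,0,5.3],[0,0,5.5],[0,0,5.6],[0,0,5.6],[0,0,5.6]],"twist":[0,0,0,0,0,0,0,0,0,0],"fingers":[0,0,0,0,0,0,0,0,0,0]}'
```

```text
clock: 2.8
eef_pos: [591.4, 163.5, 102.1]
tool_rot: [3.14, 0.001, 2.917]
force: [-2.1, -0.5, 8.1]
width: 0.1
```

```bash
python3 -m inch '{"travel":[[0,0,-1.5],[0,0,-4],[0,-2,-4],[0,-5.5,-4],[0,-9,-4],[0,-12.5,-4],[0,-14.7,-4],[0,-15.5,-4],[0,-15.5,-3],[0,-15.5,-2]],"twist":[0,0,0,0,0,0,0,0,0,0],"fingers":[0,0,0,0,0,0,0,0,0,0]}'; python3 -m inch '{"travel":[[0,0,0.3],[0,0,0.8],[0,0,1.2],[0,0,1.4],[0,0,1.6],[0,0,1.8],[0,0,1.9],[0,0,2],[0,0,2],[0,0,2]],"twist":[0,0,0,0,0,0,0,0,0,0],"fingers":[0,0,0,0,0,0,0,0,0,0]}';python3 - <<'E'
from h import *
print(LID+20*CX)
E
```

```text
clock: 3.63
eef_pos: [557.5, 12.9, 120.5]
tool_rot: [3.14, 0.002, 2.916]
force: [0.6, 0.1, 0.2]
width: 0.1
clock: 4.47
eef_pos: [556.8, 11.9, 100.6]
tool_rot: [3.141, 0.001, 2.916]
force: [0.1, 0.6, 1.9]
width: -0.2
[[ 590.99572819  162.93720016   77.        ]
 [ 556.49572819   12.03720016   77.        ]
 [ 521.79572819 -139.36279984   77.        ]]
```

```bash
python3 -m inch '{"travel":[[0,0,0.1],[0,0,0.15],[0,0,0.2],[0,0,0.2],[0,0,0.2],[0,0,0.2],[0,0,0.2],[0,0,0.2],[0,0,0.2],[0,0,0.2]],"twist":[0,0,0,0,0,0,0,0,0,0],"fingers":[0,0,0,0,0,0,0,0,0,0]}'; python3 -m inch '{"travel":[[0,0,-1],[0,0,-3.8],[0,-2,-3.8],[0,-5.5,-3.8],[0,-9,-3.8],[0,-12.5,-3.8],[0,-14.7,-3.8],[0,-15.5,-3.8],[0,-15.5,-2.8],[0,-15.5,-1.8]],"twist":[0,0,0,0,0,0,0,0,0,0],"fingers":[0,0,0,0,0,0,0,0,0,0]}'; python3 -m inch '{"travel":[[0,0,0.3],[0,0,0.8],[0,0,1.2],[0,0,1.4],[0,0,1.6],[0,0,1.8],[0,0,1.9],[0,0,2],[0,0,2],[0,0,2]],"twist":[0,0,0,0,0,0,0,0,0,0],"fingers":[0,0,0,0,0,0,0,0,0,0]}'
```

```text
clock: 5.3
eef_pos: [556.5, 11.8, 98.4]
tool_rot: [3.142, 0.0, 2.916]
force: [2.6, 0.3, 3.3]
width: 0.1
clock: 6.13
eef_pos: [521.7, -138.1, 115.9]
tool_rot: [3.14, -0.0, 2.917]
force: [0.3, 0.1, -0.1]
width: -0.1
clock: 6.97
eef_pos: [521.9, -137.7, 101.2]
tool_rot: [3.141, 0.001, 2.918]
force: [-10.1, 4.7, 47.4]
width: 0.4
```

```bash
python3 -m inch '{"travel":[[0,0,-1.5],[0,0,-4.5],[-0.5,1,-6],[-1.5,4,-6],[-2.5,7.5,-6],[-3.5,11,-6],[-3.7,14,-6],[-3.7,15.3,-6],[-3.7,15.5,-6],[-3.7,15.5,-6]],"twist":[0,0,0,0,0,0,0,0,0,0],"fingers":[0,0,0,3,6,6,6,6,6,6]}'; python3 - <<'E'
from h import *
print(LID[1]+57*CX)
for n in("scene","top"):
    d=vision.get_image(n); f=d["frame"][:,:,::-1]; f=f[130:270,160:400] if n=="scene" else f[160:280,165:375]
    cv2.imwrite(f"pics/{n}1.png",cv2.resize(f,None,fx=3.3,fy=3.3,interpolation=cv2.INTER_CUBIC))
E
```

```text
clock: 7.8
eef_pos: [591.8, 4.0, 156.0]
tool_rot: [-3.141, -0.001, 2.918]
force: [-0.4, -0.1, -0.1]
width: 59.9
[592.56282534   3.78102047  77.        ]
```

View pics/scene1.png

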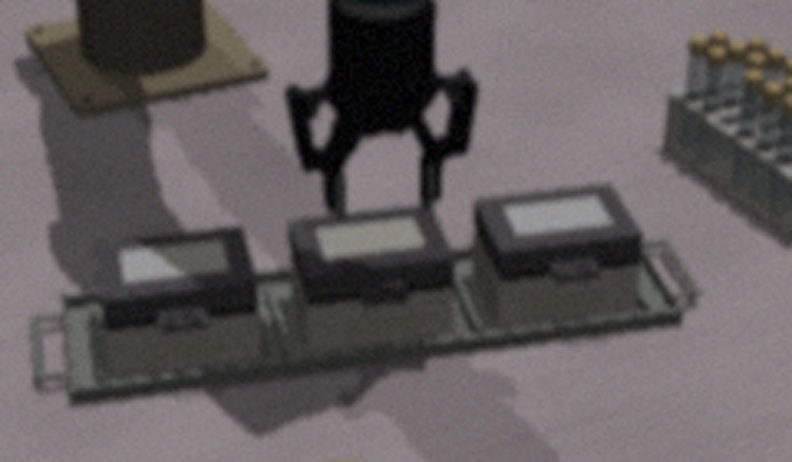

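The picture shows all three lids shut and the open jaws at crop (335–435, 200), in line with the middle tab at (385, 290). I'm now descending.

```bash
python3 -m inch '{"travel":[[0,0,1],[0,0,3],[0,0,5],[0,0,6.5],[0,0,7.5],[0,0,8],[0,0,8.3],[0,0,8.4],[0,0,8.4],[0,0,8.4]],"twist":[0,0,0,0,0,0,0,0,0,0],"fingers":[6,6,6,6,6,6,6,6,6,6]}'; python3 - <<'E'
from h import *
for n in("scene",):
    d=vision.get_image(n); f=d["frame"][:,:,::-1]; f=f[130:270,160:400]
    cv2.imwrite(f"pics/{n}2.png",cv2.resize(f,None,fx=3.3,fy=3.3,interpolation=cv2.INTER_CUBIC))
E
```

```text
clock: 8.73
eef_pos: [593.0, 3.5, 73.0]
tool_rot: [3.141, 0.001, 2.916]
force: [0.2, -0.3, -0.7]
width: 59.8
```

View pics/scene2.png

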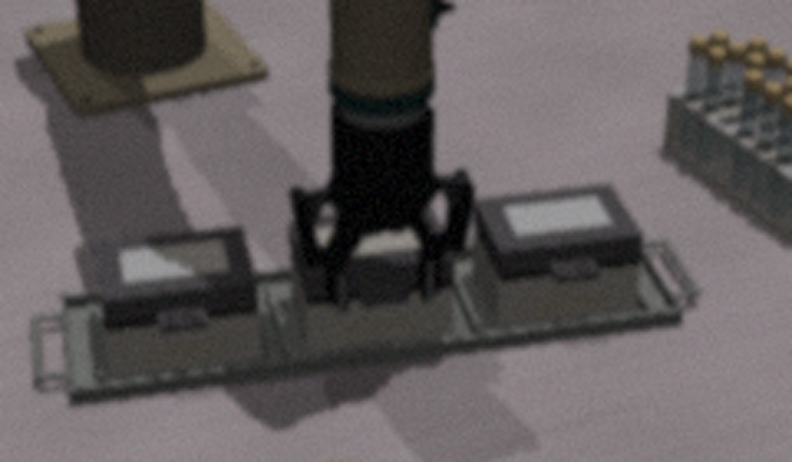

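The fingers straddle the middle tab, with tips at crop (340, 300) and (430, 295) and no contact force. Next I close them.

```bash
python3 -m inch '{"travel":[[0,0,0],[0,0,0],[0,0,0],[0,0,0],[0,0,0],[0,0,0],[0,0,0],[0,0,0],[0,0,0],[0,0,0]],"twist":[0,0,0,0,0,0,0,0,0,0],"fingers":[5,4,3,2.5,2.5,2.5,2.5,2.5,2.5,2.5]}'; python3 - <<'E'
import numpy as np
for t in(4,8,12,17,22,27,32,37,42,46,50):
  c,s=np.cos(np.radians(t)),np.sin(np.radians(t)); print(t,round((98*(1-c)+6.5*s)/10,2),round(-(98*s-6.5*(1-c))/10,2))
E
```

```text
clock: 9.62
eef_pos: [592.9, 3.9, 72.4]
tool_rot: [3.141, 0.001, 2.916]
force: [2.3, 1.9, 0.6]
width: 33.8
4 0.07 -0.68
8 0.19 -1.36
12 0.35 -2.02
17 0.62 -2.84
22 0.96 -3.62
27 1.36 -4.38
32 1.83 -5.09
37 2.36 -5.77
42 2.95 -6.39
46 3.46 -6.85
50 4.0 -7.28
```

```bash
python3 -m inch '{"travel":[[0.03,0,-0.3],[0.07,0,-0.68],[0.12,0,-1.0],[0.19,0,-1.36],[0.27,0,-1.7],[0.35,0,-2.02],[0.47,0,-2.4],[0.62,0,-2.84],[0.62,0,-2.84],[0.62,0,-2.84]],"twist":[0,0,0,0,0,0,0,0,0,0],"fingers":[2.5,2.5,2.5,2.5,2.5,2.5,2.5,2.5,2.5,2.5]}'; python3 - <<'E'
from h import *
for n in("scene",):
    d=vision.get_image(n); f=d["frame"][:,:,::-1]; f=f[130:270,160:400]
    cv2.imwrite(f"pics/{n}3.png",cv2.resize(f,None,fx=3.3,fy=3.3,interpolation=cv2.INTER_CUBIC))
E
```

```text
clock: 10.45
eef_pos: [583.9, 5.9, 100.4]
tool_rot: [-3.141, -0.005, 2.917]
force: [-1.9, 5.4, -5.0]
width: 34.0
```

View pics/scene3.png

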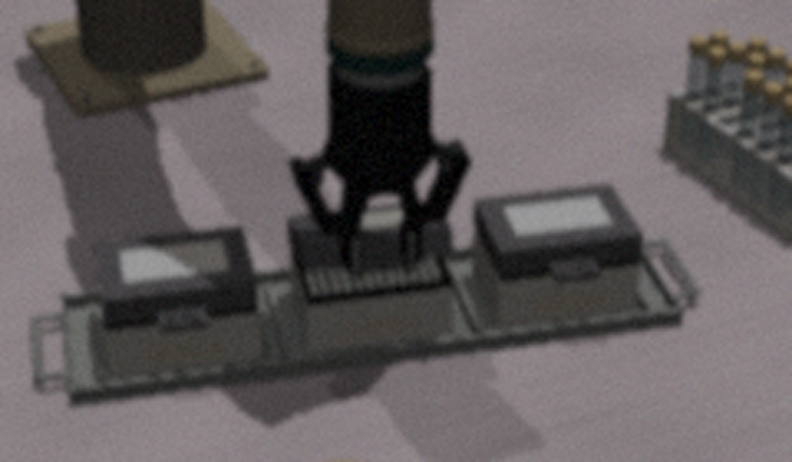

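```bash
python3 -m inch '{"travel":[[0.15,0,-0.35],[0.34,0,-0.78],[0.53,0,-1.15],[0.74,0,-1.54],[0.97,0,-1.9],[1.21,0,-2.25],[1.5,0,-2.63],[1.74,0,-2.93],[1.74,0,-2.93],[1.74,0,-2.93]],"twist":[0,0,0,0,0,0,0,0,0,0],"fingers":[2.5,2.5,2.5,2.5,2.5,2.5,2.5,2.5,2.5,2.5]}'; python3 - <<'E'
from h import *
for n in("scene",):
    d=vision.get_image(n); f=d["frame"][:,:,::-1]; f=f[130:270,160:400]
    cv2.imwrite(f"pics/{n}4.png",cv2.resize(f,None,fx=3.3,fy=3.3,interpolation=cv2.INTER_CUBIC))
p=ctrl.read_state()["eef_pos"]; q=p-[0,0,16.5]-LID[1]+41*CX; q[2]=p[2]-16-50
print(q@CX,q@CY,q[2],np.degrees(np.arctan2(q[2],q@CX)-np.arctan2(6.5,98)))
E
```

```text
clock: 11.33
eef_pos: [566.7, 9.6, 129.4]
tool_rot: [-3.141, -0.005, 2.917]
force: [-1.6, 4.9, -8.2]
width: 34.1
71.50586833858863 -0.13432432060318256 63.33194850203543 37.73628097534061
```

View pics/scene4.png

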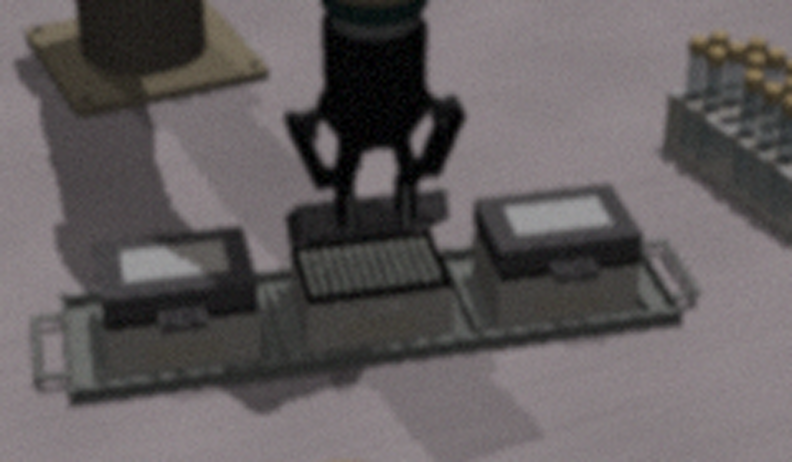

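```bash
python3 -m inch '{"travel":[[0.2,0,-0.25],[0.4,0,-0.45],[0.6,0,-0.63],[0.85,0,-0.85],[1.1,0,-1.08],[1.3,0,-1.25],[1.5,0,-1.4],[1.64,0,-1.51],[1.64,0,-1.51],[1.64,0,-1.51]],"twist":[0,0,0,0,0,0,0,0,0,0],"fingers":[2.5,2.5,2.5,2.5,2.5,2.5,2.5,2.5,2.5,2.5]}'; cat > m.py <<'E'
from h import *
import sys
for n in("scene","top"):
    d=vision.get_image(n); f=d["frame"][:,:,::-1]; cv2.imwrite(f"pics/{n}full{sys.argv[1]}.png",f); f=f[130:270,160:400] if n=="scene" else f[140:280,165:375]
    cv2.imwrite(f"pics/{n}{sys.argv[1]}.png",cv2.resize(f,None,fx=3.3,fy=3.3,interpolation=cv2.INTER_CUBIC))
s=ctrl.read_state();p=s["eef_pos"]; q=p-LID[1]+41*CX; q[2]=p[2]-16-50
print(s["force"],s["width"],q@CX,q@CY,q[2],np.hypot(q@CX,q[2]),np.degrees(np.arctan2(q[2],q@CX)-np.arctan2(6.5,98)))
E
python3 m.py 5
```

```text
clock: 12.22
eef_pos: [550.7, 13.0, 144.1]
tool_rot: [-3.141, -0.006, 2.917]
force: [-1.9, 5.4, -9.9]
width: 33.7
[ -2.57946157   4.33174501 -10.61764798] 33.56718868475279 55.16373019139185 -0.3434937436953298 78.09704823026777 95.61477956314833 50.969913923368274
```

View pics/scene5.png

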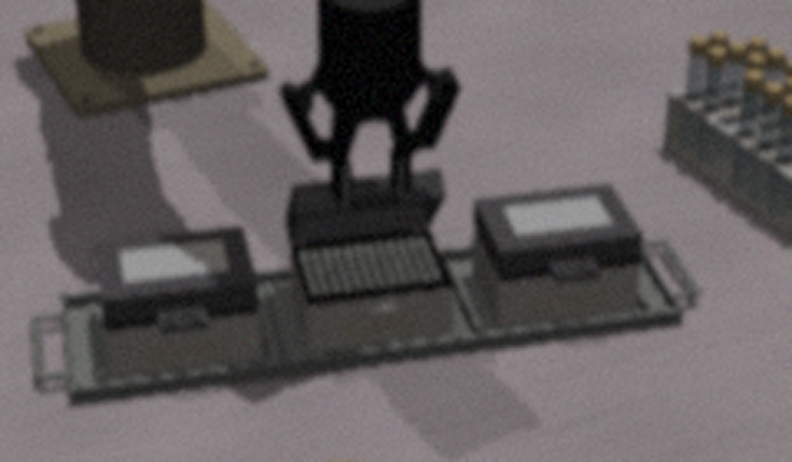

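View pics/topfull5.png

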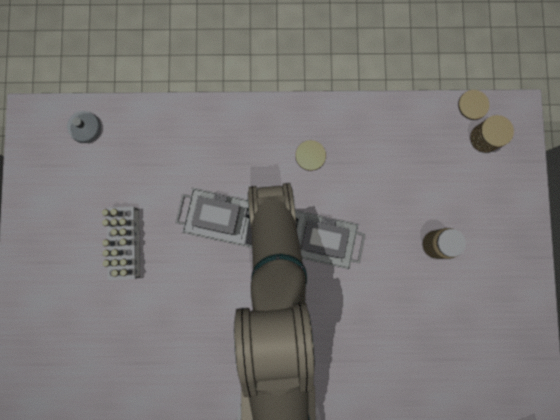

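```bash
python3 - <<'E'
from h import *
d=vision.get_image("scene"); g=cv2.resize(d["frame"][:,:,::-1],None,fx=8,fy=8,interpolation=cv2.INTER_CUBIC)
H=LID[1]-41*CX; H[2]=50
g=cv2.convertScaleAbs(g,alpha=1.7)
for th,c in((45,(255,0,0)),(50,(0,255,0)),(55,(0,0,255))):
  t=np.radians(th);e1=np.cos(t)*CX+np.sin(t)*np.array([0,0,1]);e2=-np.sin(t)*CX+np.cos(t)*np.array([0,0,1])
  q=[proj(d,H+a*e1+b*e2+y*CY) for a,b,y in((82,3,59),(82,3,-59),(82,27,-59),(82,27,59))]
  cv2.polylines(g,[np.int32([(x+.5)*8-.5 for x in q])],True,c,1)
cv2.imwrite("pics/ov.png",g[1400:1720,1950:2450])
E
```

```text
(no output)
```

View pics/ov.png

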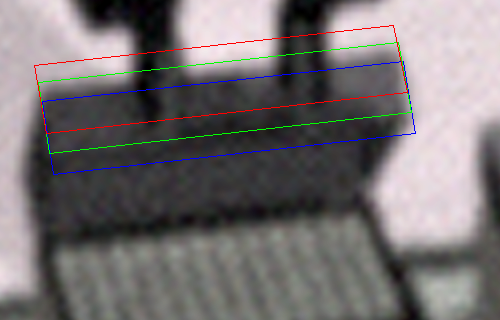

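```bash
python3 - <<'E'
from h import *
ds=[vision.get_image("scene") for _ in range(4)]; d=ds[0]
F=np.mean([cv2.cvtColor(x["frame"],cv2.COLOR_RGB2GRAY).astype(float) for x in ds],0)
F=cv2.GaussianBlur(F,(3,3),0)
H=LID[1]-41*CX; H[2]=50
def pt(th,a,b,y):
  t=np.radians(th); return proj(d,H+a*(np.cos(t)*CX+np.sin(t)*np.array([0,0,1]))+b*(-np.sin(t)*CX+np.cos(t)*np.array([0,0,1]))+y*CY)
ths=np.arange(38,60,1.)
for b in(27,3):
  for y in(50,42,5,0,-5,-42,-50):
    v=[float(cv2.remap(F.astype(np.float32),np.float32([[pt(t,82,b,y)[0]]]),np.float32([[pt(t,82,b,y)[1]]]),cv2.INTER_LINEAR)[0,0]) for t in ths]
    print(b,y,np.round(v).astype(int).tolist())
print(ths.astype(int).tolist())
E
```

```text
27 50 [56, 57, 57, 57, 56, 57, 58, 62, 68, 76, 86, 97, 107, 115, 120, 125, 127, 128, 128, 126, 124, 118]
27 42 [50, 53, 55, 56, 56, 57, 60, 63, 72, 80, 91, 102, 110, 117, 122, 124, 125, 124, 122, 115, 107, 98]
27 5 [30, 32, 33, 35, 36, 40, 43, 50, 58, 69, 82, 95, 108, 118, 125, 131, 133, 134, 134, 134, 134, 133]
27 0 [29, 30, 31, 32, 32, 34, 38, 44, 54, 66, 81, 96, 108, 120, 126, 131, 133, 134, 134, 134, 133, 133]
27 -5 [30, 32, 33, 33, 34, 34, 38, 42, 53, 65, 80, 96, 107, 118, 124, 128, 131, 131, 132, 132, 132, 131]
27 -42 [38, 38, 38, 38, 37, 38, 39, 44, 49, 59, 69, 81, 92, 100, 108, 114, 117, 120, 122, 124, 123, 122]
27 -50 [38, 38, 38, 38, 38, 39, 41, 45, 52, 61, 72, 83, 91, 100, 104, 107, 109, 109, 110, 110, 111, 112]
3 50 [111, 103, 94, 82, 70, 58, 47, 40, 34, 34, 35, 38, 43, 46, 50, 52, 54, 55, 56, 56, 56, 56]
3 42 [39, 33, 28, 25, 23, 21, 21, 21, 22, 23, 25, 27, 30, 33, 36, 39, 43, 47, 50, 53, 54, 56]
3 5 [32, 33, 33, 33, 33, 32, 32, 30, 28, 26, 24, 23, 22, 22, 23, 25, 27, 29, 30, 31, 32, 34]
3 0 [33, 32, 32, 32, 32, 32, 31, 30, 28, 26, 24, 22, 21, 22, 22, 24, 26, 28, 29, 30, 31, 32]
3 -5 [32, 32, 32, 33, 33, 32, 31, 30, 28, 26, 24, 23, 22, 22, 23, 25, 27, 29, 31, 32, 33, 34]
3 -42 [32, 33, 33, 33, 33, 33, 32, 31, 30, 30, 30, 31, 33, 34, 36, 37, 38, 38, 38, 38, 38, 38]
3 -50 [33, 33, 33, 33, 32, 32, 31, 30, 30, 29, 30, 31, 33, 35, 36, 37, 37, 38, 38, 38, 38, 38]
[38, 39, 40, 41, 42, 43, 44, 45, 46, 47, 48, 49, 50, 51, 52, 53, 54, 55, 56, 57, 58, 59]
```

```bash
python3 -m inch '{"travel":[[0,0,0],[0,0,0],[0,0,0],[0,0,0],[0,0,0],[0,0,0],[0,0,0],[0,0,0],[0,0,0],[0,0,0]],"twist":[0,0,0,0,0,0,0,0,0,0],"fingers":[2.5,2.5,2.5,2.5,2.5,2.5,2.5,2.5,2.5,2.5]}'; python3 m.py 6; python3 -c "
from cell import ctrl
print(ctrl.finish_job())"
```

```text
clock: 13.4
eef_pos: [550.7, 13.0, 144.1]
tool_rot: [-3.141, -0.006, 2.917]
force: [-1.5, 4.8, -9.9]
width: 33.9
[ -2.12510175   4.24569551 -10.81544712] 33.91297904488414 55.1636109609501 -0.3335095649676578 78.08036760963765 95.60108671091143 50.96420461621967
the job is handed in; nothing more can be done
None
```

The middle lid is the loose one. I lifted it by its tab to about 50° and handed the job in at about 13.5 s with the gripper still holding it there.

**Taps, left to right:**

| Lid | Fingertip result | Verdict |
|---|---|---|
| Left | did not give at about 8 N | caught |
| Middle | gave about 1.4 mm at 1.9 N and 3.6 mm at 3.3 N | loose |
| Right | gave under 1 mm at about 47 N | caught |

**Fault on the right tap:** I set the press depth 4 mm too deep, so the closed fingertips pushed on the right lid with about 47 N. That is under the 120 N wrist limit. It is above the 40 N limit set for the arm and gripper body, although only the fingertips touched the lid. The later pictures show that lid still shut.

**Last checks:**
- **Lid angle:** the checks differ slightly. The arm position gives about 51°. In the picture the lid's top edge gives about 48°, and its rim about 50°.
- **Hold:** the pose did not change over the last second, and the grip was steady at about 34 mm opening. That is 2 mm under the tab's stated 36 mm, and I didn't look into why.
- **Surroundings:** both caught lids look shut, and the dish, jar and tube rack look undisturbed. I judged these by eye from the pictures taken just before the last one-second hold.

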